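# Lock the flap shelf open with its pin and R-clip

### The job

Lock the folded-down flap shelf open: push the loose lock pin by its head, through the two knuckles, until it stops, then take the R-clip out of its parking block and press its straight leg down through the cross hole of the pin until the bow springs over and closes under the pin and the clip's collar sits on the pin. Feel for the hole gently and never force the clip: no more than about 30 newtons of the clip on the pin. Let go of the clip and leave the dabba, pot, cups, tumbler and jar where they are.

Things in the scene. Friction and masses are not known exactly. Their poses are not given: they have to be found in the camera images.
- flap_shelf: Steel flap shelf folded down level on its frame, fixed. Origin on the worktop; y runs along the lock pin, x away from the robot at yaw 0. Panel x -90 to 110, y -20 to 300 mm, top at z 80 mm; rear rail at x 117 mm is 114 mm high. Two dark knuckles, 32 mm in x and 132 mm high, at y -20 to 12 and 45 to 70 mm, carry the pin; its level axis is parallel to y at x -50, z 120 mm.
- lug_face (a point): Point on the lock pin's axis, 120 mm above the worktop, where its drilled tail comes out of the right-hand knuckle, towards -y (axes as flap_shelf).
- hole_about (a point): Average place of the cross hole's centre once the pin is home: on the pin's axis, 22 mm from lug_face towards -y. It belongs to the shelf, not to the pin: the true hole is up to 8 mm from here along y (either way, it differs each time), at the same x and z.
- head_about (a point): Average place of the outer face of the pin's head at joint value 0: on the axis, 150 mm from lug_face towards +y; the true face is up to 8 mm either way along y, less the joint value. It belongs to the shelf and does not move with the pin.
- lock_pin (a joint): How far the pin is pushed in towards -y, m: 0 drawn back, 0.040 home at its inner stop (a gap stays between head and knuckle). Friction about 4 N; does not turn; stays where left. Steel, 18 mm in diameter, head 30 mm in diameter, 10 mm thick. Near its -y end, 13 mm from it, a 6.5 x 6.5 mm vertical hole goes through from top to bottom; hidden in the knuckle until pushed in.
- clip_block: Fixed aluminium parking block, 50 mm high, x -41 to 23 mm, y -18 to 18 mm, with an 8 mm wide slot along its x in which the R-clip stands, leg and bow down; clip and block have the same yaw. Origin on the worktop under the clip's leg.
- clip_grip (a point): Centre of the R-clip's dark flat grip, 26 (x) x 10 (y) x 26 mm (z), 86 mm above the worktop while parked: pinch it across y. z is up along the leg, the clip lies in its xz plane. About 60 g. A collar 10 mm in diameter reaches down to z -36 mm, then the leg to z -75 mm. Fully home, the collar sits on the pin and this point is 45 mm above the pin's axis.
- clip_tip (a point): Round end of the R-clip's straight leg, 5 mm in diameter, 75 mm below clip_grip (same axes). Fully home it is 30 mm below the pin's axis.
- bow (a joint): How far the bow is sprung open, rad: 0 at rest, about 0.07 passing the pin's widest part, then 0 again. 5 mm wire on the clip's -x side, from x -10 z -14 out to x -17.5 z -44, in to x -7 z -54, flared end x -13.5 z -68 mm from clip_grip. Opening starts with clip_grip about 63 mm above the pin's axis, snaps at 52; takes 4 to 12 N. It may pass on either side of the pin.
- dabba: Closed round steel masala dabba, 132 mm in diameter, 57 mm high, standing on the flap. Origin under its centre. Bystander.
- ghee_pot: Steel ghee pot with screw lid, 90 mm in diameter, 110 mm high. Origin under its centre. Bystander.
- cup_big: Blue plastic measuring cup, 68 mm in diameter, 55 mm high, handle to +y. Origin under its centre. Bystander.
- cup_small: Blue plastic measuring cup, 54 mm in diameter, 42 mm high, handle to +y. Origin under its centre. Bystander.
- tumbler: Steel tumbler, 68 mm in diameter, 95 mm high. Origin under its centre. Bystander.
- salt_jar: Glass jar with steel lid, 60 mm in diameter, 85 mm high. Origin under its centre. Bystander.
Mind the look-alikes: they are no part of the job. There is more than one size of the part that bears clip_grip; the job needs the smaller.

How it is judged:
By the outcome, as a careful person would: the job done as asked, in the order asked, and still so for the second after the job is handed in, with the robot touching nothing.
It also fails if it takes over 72 s, if anything falls off the work surface, if the arm or the gripper's body presses on something with over 40 N, if the wrist force passes 120 N, or if a joint passes its speed limit or range.

### The arm

A 7-joint arm with a two-finger parallel gripper is mounted at the origin on the work surface. World frame = base frame: x ahead of the robot, y to its left, z up, the work surface at z = 0. Lengths are in m, angles in rad, forces in N, time in s.
With the tool pointing down it reaches from about 0.425 to 0.875 m from the base axis. Payload 9.9 kg.
Tool frame: the origin (TCP) lies at the very end of the fingers, on their centre line; the grasp point (between the pads) lies 19 mm behind it; z points along the fingers, y is the direction in which the jaws open and shut (so a half turn about z gives the same grasp; the last joint's range is limited). The gripper opens to 85 mm and grips with 20 to 120 N. Pads are 22 mm wide; open, the fingers measure 114 mm over their backs; the gripper's body (76 mm by 85 mm) begins 54 mm behind the grasp point. The pads swing forward as they close: fully open they stand 13 mm farther back than shut.
Start: joints at [1.136, 0.576, 0.025, 1.437, -0.015, 1.129, -0.057], TCP at [0.232, -0.634, 0.231] pointing down, gripper open.
Joint ranges: [-2.76, 2.76], [-0.34, 2.15], [-1.52, 1.57], [0.19, 2.46], [-1.09, 4.23], [0.17, 1.99], [-2.82, 2.82]. Speed limits (rad/s): [2.22, 2.22, 3.01, 3.01, 3.14, 3.14, 3.14].

### API

Orientations are given as a rotation vector (axis times angle).
In Python, from station import bot, jaws, read_camera, calibration, job_done gives the robot as it stands. Calls block until the motion is done:
- bot.goto(position, orientation): joint-space move of the TCP to a pose.
- bot.servo_line(position, rate=0.15, orientation=None): straight line of the TCP; orientation=None keeps the orientation; rate is the mean speed in m/s.
- bot.movej(angles): joint-space move.
- jaws.move_gripper(opening, strength=None): finger opening in m; strength is the grip in N (None keeps the last); returns when the fingers have stopped.
- bot.wait(seconds).
- bot.ik(position, orientation): joint angles nearest the present ones, or None.
- bot.get_state(): the state.
- read_camera(name): name is "side" or "top" or "wrist"; returns the picture (420x560x3 uint8, red, green, blue); there is no depth.
- calibration(name): a dict with "fovy" (degrees; the focal length in pixels is half the picture's height over the tangent of half this angle, whatever the lens; pixels are square), "cx", "cy" (the principal point, pixels), "R" (3x3) and "t" (3): a world point X has camera coordinates R X + t. Camera axes: x right, y down, z forward; pixel columns grow to the right and rows downward; lengths in m; the calibration is good to about 2 mm. A picture is of the moment at which its call begins: read the wrist's pose just before it. calibration takes no time and is no camera call; for the wrist camera it gives the pose at the moment of the call.
A pose or a line that the arm cannot do raises bot.MotionError and nothing moves.
- job_done(): hands the job in, once; it reports no verdict.
The state is a dict: "t": time; "joints": joint angles; "qvel": joint speeds; "effort": joint torques, N m; "position": TCP position; "ee_rot": TCP orientation; "wrist_force": force on the tool from outside, world axes, zero at the start; "moment": the same for the moment, N m; "grip_width": finger opening in m.
Only numpy, scipy, OpenCV 4.12 (cv2) and the standard library are available. Lean on these libraries where they do the work, as an engineer would, in place of code of your own. Each camera call takes 0.05 s, during which the arm holds its last target. There are 200 camera calls.

## Working session

There is one attempt and no reset: what is moved stays moved. The work goes in short steps, each a Python script; the robot and the scene stay as the last script left them, time stands still between calls to the robot, and variables do not carry over. Pictures are saved under pics/ and viewed, about 8 in all and at most 12, crops included, and the job is handed in when it is done.

```bash
ls; mkdir -p pics; python3 - <<'E'
from station import *
import cv2,numpy as np
ims=[]
for n in("top","side"):
    im=read_camera(n);cv2.imwrite(f"pics/{n}0.png",im[...,::-1]);c=calibration(n);print(n,c)
im=read_camera("wrist");cv2.imwrite("pics/wrist0.png",im[...,::-1]);print(calibration("wrist"))
print(bot.get_state())
E
```

```text
pics
top {'fovy': 52.634928330098845, 'cx': 278.4133382698206, 'cy': 211.12295836755405, 'R': array([[-0.01819674, -0.99943541, -0.02824433],
       [-0.98867203,  0.02219578, -0.14844182],
       [ 0.14898492,  0.02522323, -0.98851772]]), 't': array([0.0424994 , 0.47306363, 1.10092291])}
side {'fovy': 56.39665073003442, 'cx': 282.58914524390394, 'cy': 209.99736906562404, 'R': array([[ 0.80682659, -0.59060082,  0.01488383],
       [-0.34053536, -0.48550091, -0.80518603],
       [ 0.48276964,  0.64457702, -0.5928355 ]]), 't': array([-0.36031697,  0.25308162,  0.77168866])}
{'fovy': 69.79970895462836, 'cx': 280.0688768905782, 'cy': 215.11275804424048, 'R': array([[ 0.34362198, -0.93910704, -0.00137894],
       [-0.88753329, -0.3252302 ,  0.32635865],
       [-0.30693418, -0.11092015, -0.94524501]]), 't': array([-0.67455667, -0.04128659,  0.38007407])}
{'t': 0.15, 'joints': array([ 1.13620581,  0.57636926,  0.02488488,  1.4376704 , -0.01499442,
        1.12896687, -0.05646036]), 'qvel': array([-0.00152983, -0.0017972 ,  0.00041881, -0.002535  ,  0.00037971,
        0.00113047,  0.00086747]), 'effort': array([ 2.49453253e-03, -7.66274357e+01,  2.25286357e+00, -2.86185390e+01,
        1.56570389e-02,  9.88101354e-03,  7.02181609e-06]), 'position': array([ 0.2318415 , -0.63360582,  0.23063689]), 'ee_rot': array([-3.09220653e+00, -5.48061246e-01,  4.65278333e-04]), 'wrist_force': array([-0.1322876 , -0.01486024,  0.176902  ]), 'moment': array([-0.04113551,  0.02586097,  0.00540639]), 'grip_width': 0.0853091744908938}
```

View pics/top0.png

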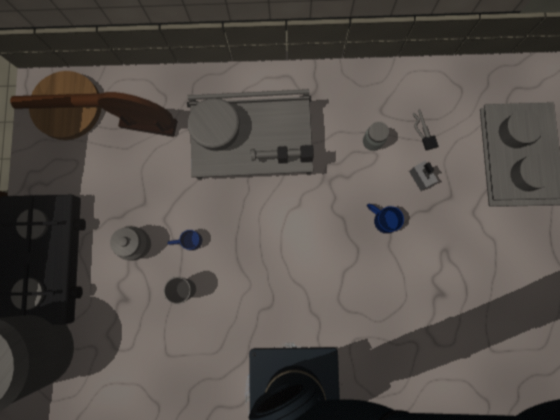

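View pics/side0.png

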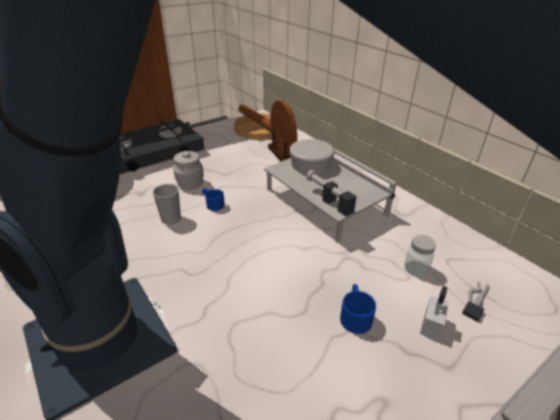

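```bash
cat > h.py <<'E'
from station import *
import cv2,numpy as np
from scipy.spatial.transform import Rotation as Rn
def f(c): return 210/np.tan(np.radians(c["fovy"]/2))
def ray(c,p,z):
    d=c["R"].T@np.array([(p[0]-c["cx"])/f(c),(p[1]-c["cy"])/f(c),1]); o=-c["R"].T@c["t"]
    return o+d*(z-o[2])/d[2]
def proj(c,X):
    q=c["R"]@np.asarray(X,float)+c["t"]; return np.array([f(c)*q[0]/q[2]+c["cx"],f(c)*q[1]/q[2]+c["cy"]])
def tri(cs,ps):
    A=np.zeros((3,3));b=np.zeros(3)
    for c,p in zip(cs,ps):
        d=c["R"].T@np.array([(p[0]-c["cx"])/f(c),(p[1]-c["cy"])/f(c),1]);d/=np.linalg.norm(d);o=-c["R"].T@c["t"]
        M=np.eye(3)-np.outer(d,d);A+=M;b+=M@o
    return np.linalg.solve(A,b)
def down(yaw): # tool down, tool y axis (jaw) at world yaw+90deg
    return (Rn.from_euler('z',yaw)*Rn.from_rotvec([np.pi,0,0])).as_rotvec()
def snap(n,name):
    c=calibration(n);im=read_camera(n)[...,::-1].copy();cv2.imwrite(f"pics/{name}.png",im);return c,im
def crop(im,x,y,w,h,s,g=0.6):
    r=cv2.resize(im[y:y+h,x:x+w],None,fx=s,fy=s,interpolation=cv2.INTER_CUBIC)
    return (255*(r/255.)**g).astype(np.uint8)
E
python3 - <<'E'
from h import *
t=calibration("top")
for n,p,z in[("block",(427,175),.05),("grip",(430,165),.086),("bigclip",(430,143),.01),("head",(254,153),.12),("k1",(283,155),.132),("k2",(307,153),.132),("right",(313,153),.132),("dabba",(214,122),.137),("jar",(378,131),.085)]:print(n,ray(t,p,z))
a=cv2.imread("pics/top0.png");s=cv2.imread("pics/side0.png")
o=np.vstack([np.hstack([crop(a,180,80,140,110,3),crop(a,350,100,110,110,3)]),np.hstack([crop(s,260,130,140,110,3),crop(s,400,230,110,110,3)])])
print(o.shape);cv2.imwrite("pics/c0.png",o[:,:800]);
im=cv2.imread("pics/wrist0.png")
# candidate reach test
for p in([.6,-.3,.3],[.6,0,.3]):
    print(bot.ik(p,down(0)))
R=Rn.from_rotvec(bot.get_state()["ee_rot"]).as_matrix();print(R)
c=calibration("wrist");print("cam in tool",R.T@(-c["R"].T@c["t"]-bot.get_state()["position"]), "fwd",R.T@c["R"][2])
E
```

```text
block [ 0.55969501 -0.36326429  0.05      ]
grip [ 0.57755126 -0.3608251   0.086     ]
bigclip [ 0.65961126 -0.39110383  0.01      ]
head [0.61142585 0.08988582 0.12      ]
k1 [0.60080377 0.01639274 0.132     ]
k2 [ 0.60437374 -0.04357903  0.132     ]
right [ 0.60397808 -0.05851566  0.132     ]
dabba [0.68998377 0.18897705 0.137     ]
jar [ 0.67259867 -0.23291687  0.085     ]
(660, 750, 3)
[ 0.35965523  0.52683373  0.05999283  1.34091022 -0.03152236  1.27476965
 -1.15006881]
[ 0.05455931  0.41474501 -0.20323418  1.53216961  0.08725257  1.20357245
 -1.73405021]
[[ 9.39085822e-01  3.43682365e-01 -4.99899485e-04]
 [ 3.43682719e-01 -9.39085155e-01  1.12256822e-03]
 [-8.36412827e-05 -1.22599472e-03 -9.99999245e-01]]
cam in tool [ 0.08499966  0.00021223 -0.14117776] fwd [-3.26279811e-01 -1.65530387e-04  9.45273219e-01]
```

View pics/c0.png

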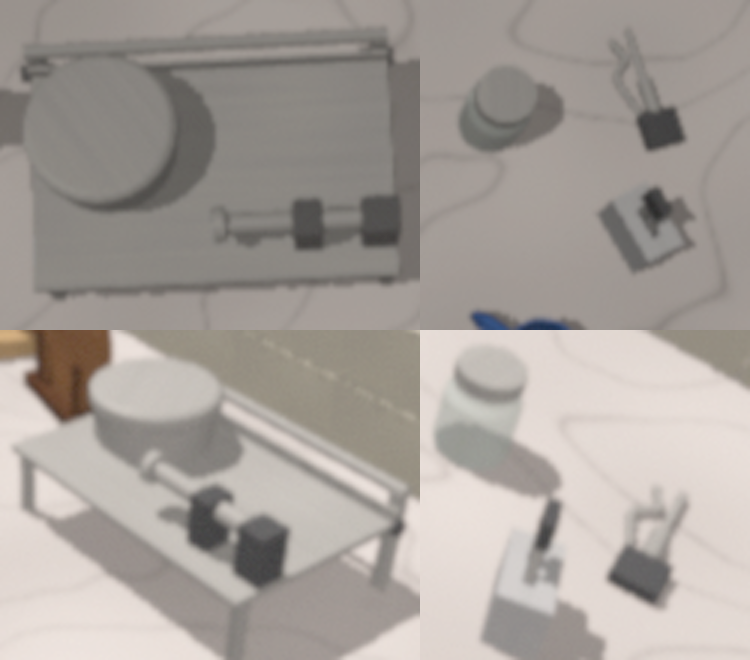

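```bash
python3 - <<'E'
from h import *
import pickle
o={}
y=np.radians(38)
def go(p,yaw):
    bot.goto(p,down(yaw)); bot.wait(.2)
    print(bot.get_state()["joints"].round(2),bot.get_state()["t"])
go([.57,-.36,.19],y);o['c1']=snap("wrist","clip1")
go([.60,-.02,.24],0);o['s1']=snap("wrist","sh1")
go([.60,.06,.24],0);o['s2']=snap("wrist","sh2")
pickle.dump(o,open("o.pkl","wb"))
E
```

```text
[ 0.54  0.61 -0.07  1.49  0.05  1.04 -0.46] 1.9583
[-0.1   0.46  0.08  1.63 -0.04  1.05 -1.57] 3.5083
[-0.22  0.46  0.07  1.63 -0.04  1.06 -1.71] 4.175
```

View pics/clip1.png

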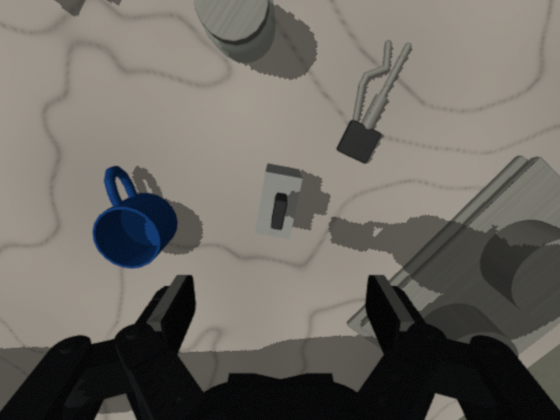

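View pics/sh1.png

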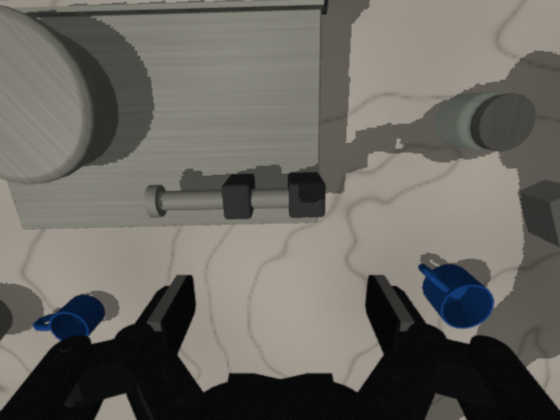

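```bash
python3 - <<'E'
from h import *
a=cv2.imread("pics/clip1.png");b=cv2.imread("pics/sh1.png");c=cv2.imread("pics/sh2.png")
o=np.hstack([crop(a,250,155,65,90,5.5,.5)[:490],np.vstack([crop(b,140,165,190,60,2.3,.45),crop(c,220,165,190,60,2.3,.45),np.zeros((219,437,3),np.uint8)])[:490]])
r=crop(c,200,160,230,70,3.4,.45);l=crop(a,250,155,65,90,5.5,.5)
r2=crop(b,130,160,230,70,3.4,.45)
print(l.shape,r.shape)
W=np.zeros((600,800,3),np.uint8);W[:238,:782]=r2;W[:0]=0
W[240:240+238,:782]=r
cv2.imwrite("pics/c1.png",np.vstack([W[:478]]))
x=cv2.resize(l,None,fx=1.2,fy=1.2);cv2.imwrite("pics/c2.png",x);print(x.shape)
E
```

```text
(495, 358, 3) (238, 782, 3)
(594, 430, 3)
```

View pics/c1.png

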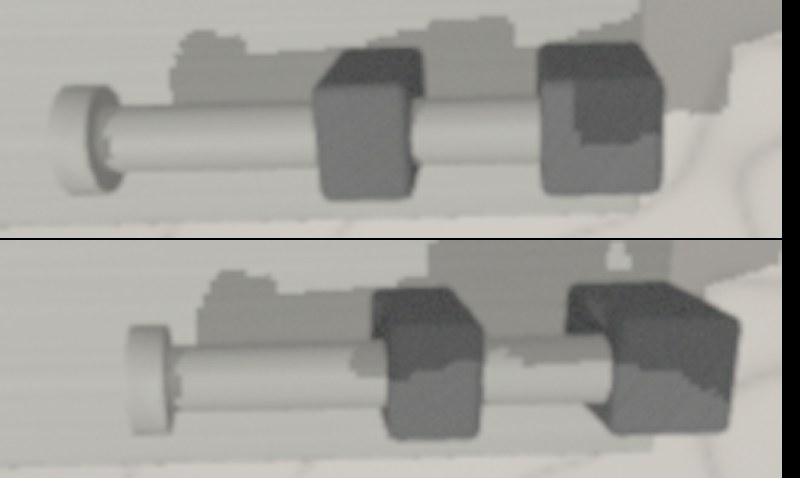

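View pics/c2.png

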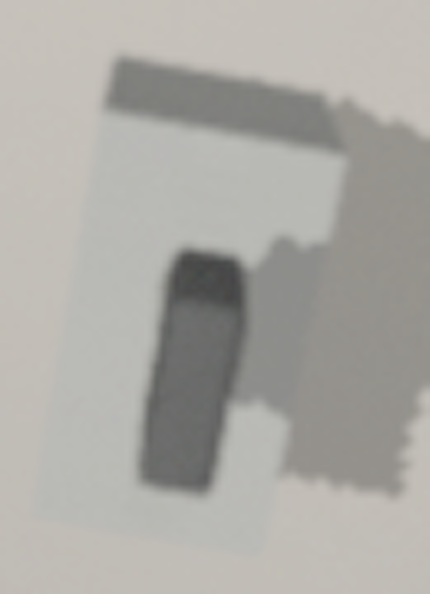

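```bash
python3 - <<'E'
from h import *
import pickle
o=pickle.load(open("o.pkl","rb"));c1,s1,s2=[o[k][0] for k in('c1','s1','s2')]
u=lambda p:(250+p[0]/6.6-.4,155+p[1]/6.6-.4)
print("grip");G=np.array([ray(c1,u(p),.099) for p in[(172,303),(240,303),(210,492),(140,482)]]);print(G.round(4),G.mean(0).round(4),[np.linalg.norm(G[i]-G[i-1]).round(4) for i in range(4)])
print("block");B=np.array([ray(c1,u(p),.05) for p in[(105,108),(345,152),(262,555),(30,515)]]);print(B.round(4),B.mean(0).round(4),[np.linalg.norm(B[i]-B[i-1]).round(4) for i in range(4)])
for Q in(G,B):
    d=Q[0]+Q[1]-Q[2]-Q[3];print("yaw",np.degrees(np.arctan2(d[1],d[0])))
d=B[0]+B[1]-B[2]-B[3];d/=np.linalg.norm(d);print("grip from block",B.mean(0)+.009*d)
v1=lambda p:(130+p[0]/3.4-.35,160+p[1]/3.4-.35)
v2=lambda p:(200+p[0]/3.4-.35,160+(p[1]-240)/3.4-.35)
for n,c,v,P in[("s1K1",s1,v1,[(316,87),(410,85),(412,198),(322,198)]),("s1K2",s1,v1,[(541,82),(660,85),(660,192),(543,192)]),("s2K1",s2,v2,[(388,324),(482,330),(480,436),(390,436)]),("s2K2",s2,v2,[(612,322),(738,322),(730,432),(612,432)])]:
    print(n);Q=np.array([ray(c,v(p),.132) for p in P]);print(Q[:,:2].round(4).tolist(),Q.mean(0).round(4))
print("head",tri([s1,s2],[v1((50,140)),v2((128,380))]))
for c,v,P in[(s1,v1,(50,140)),(s2,v2,(128,380))]: print(ray(c,v(P),.120),ray(c,v(P),.13))
# pin edges
for c,v,P in[(s1,v1,[(200,104),(200,170),(480,98),(480,165)]),(s2,v2,[(220,345),(220,411),(540,337),(540,402)])]:print([ray(c,v(p),.12)[:2].round(4).tolist() for p in P])
E
```

```text
grip
[[ 0.5809 -0.3483  0.099 ]
 [ 0.5859 -0.3548  0.099 ]
 [ 0.5642 -0.3672  0.099 ]
 [ 0.5599 -0.3594  0.099 ]] [ 0.5727 -0.3574  0.099 ] [np.float64(0.0237), np.float64(0.0083), np.float64(0.025), np.float64(0.0089)]
block
[[ 0.5862 -0.3313  0.05  ]
 [ 0.6022 -0.3623  0.05  ]
 [ 0.5456 -0.3921  0.05  ]
 [ 0.5291 -0.36    0.05  ]] [ 0.5658 -0.3614  0.05  ] [np.float64(0.0639), np.float64(0.0349), np.float64(0.0639), np.float64(0.0361)]
yaw 28.743745020724646
yaw 27.18011078172617
grip from block [ 0.57377688 -0.35731697  0.05      ]
s1K1
[[0.6259, 0.0273], [0.6263, 0.0039], [0.5965, 0.0044], [0.5966, 0.0276]] [0.6113 0.0158 0.132 ]
s1K2
[[0.627, -0.0287], [0.6262, -0.0582], [0.598, -0.0595], [0.5981, -0.0294]] [ 0.6123 -0.044   0.132 ]
s2K1
[[0.6265, 0.0299], [0.625, 0.0064], [0.5969, 0.0051], [0.597, 0.0284]] [0.6114 0.0175 0.132 ]
s2K2
[[0.6269, -0.0258], [0.6269, -0.0571], [0.5979, -0.0593], [0.5979, -0.0288]] [ 0.6124 -0.0428  0.132 ]
head [0.61244089 0.09519054 0.13273759]
[0.60874509 0.10116639 0.12      ] [0.6116696  0.09647196 0.13      ]
[0.60868515 0.09707577 0.12      ] [0.61161067 0.09559664 0.13      ]
[[0.6185, 0.0604], [0.6003, 0.0622], [0.62, -0.0131], [0.6016, -0.0129]]
[[0.6182, 0.0725], [0.6, 0.0728], [0.6202, -0.0114], [0.6023, -0.0129]]
```

```bash
python3 - <<'E'
from h import *
th=np.radians(1.2);o=down(th+np.pi/2)
jaws.move_gripper(0)
bot.goto([.6082,.130,.19],o)
bot.servo_line([.6082,.130,.108])
s=bot.get_state();print(s["t"],s["joints"].round(2));f0=s["wrist_force"]
y=.130;log=[]
while y>.055:
    y-=.010 if y>.1201 else .003
    bot.servo_line([.6086-(y-.1)*np.tan(th),y,.108],rate=.04)
    s=bot.get_state();F=s["wrist_force"]-f0;log.append((round(s["position"][1],4),F.round(1).tolist()))
    if abs(F[1])>14: break
for l in log:print(*l)
print(s["t"])
bot.wait(.3);s=bot.get_state();print(s["position"],s["wrist_force"]-f0)
E
```

```text
6.8417 [-0.09  0.63 -0.32  1.72  0.25  0.83 -0.5 ]
0.1194 [-1.1, -0.5, 1.0]
0.1168 [-0.1, 0.1, 1.1]
0.1137 [-0.8, -0.8, -0.1]
0.1107 [-0.7, -0.6, 0.8]
0.1077 [-0.5, -1.2, -0.2]
0.1053 [-1.1, 1.6, 0.9]
0.1023 [-0.9, 2.7, -0.1]
0.099 [-1.0, 2.4, 1.0]
0.0958 [-1.0, 2.1, 0.4]
0.0927 [-1.7, 2.4, 2.4]
0.0897 [-1.5, 2.1, 1.5]
0.0867 [-1.8, 2.5, 1.7]
0.0837 [-1.7, 1.6, 1.5]
0.0807 [-1.5, 2.3, 1.9]
0.0777 [-1.2, 1.8, 2.5]
0.0747 [-0.8, 2.2, 2.5]
0.0717 [-0.8, 3.0, 2.0]
0.0687 [-0.8, 2.4, 1.3]
0.0679 [-0.6, 8.4, 1.0]
0.0679 [-1.3, 15.3, 0.0]
11.9917
[0.60930869 0.06791221 0.10811091] [-0.4809702  15.78852918 -0.94776355]
```

```bash
python3 - <<'E'
from h import *
import pickle
th=np.radians(1.2)
bot.servo_line([.609,.085,.108],rate=.1)
bot.servo_line([.609,.085,.20],rate=.2)
bot.goto([.582,-.070,.168],down(th));bot.wait(.2)
h1=snap("wrist","hole1");print(h1[0]["t"])
bot.servo_line([.582,-.095,.175]);bot.wait(.2);h2=snap("wrist","hole2")
pickle.dump((h1,h2),open("hh.pkl","wb"))
print(bot.get_state()["t"],proj(h1[0],[.6126,-.081,.129]),proj(h2[0],[.6126,-.081,.129]))
r=[]
for h in(h1,h2):
    p=proj(h[0],[.6126,-.081,.129]);x,y=int(p[0])-65,int(p[1])-45;print(x,y);r.append(crop(h[1],x,max(y,0),130,90,6,.5))
W=np.vstack([cv2.resize(q,None,fx=.55,fy=.55) for q in r]);print(W.shape);cv2.imwrite("pics/c3.png",W)
E
```

```text
[-0.0825026   0.5280826   0.50935512]
15.1 [300.2232894  204.06331548] [260.81121408 199.78020554]
235 159
195 154
(594, 429, 3)
```

View pics/c3.png

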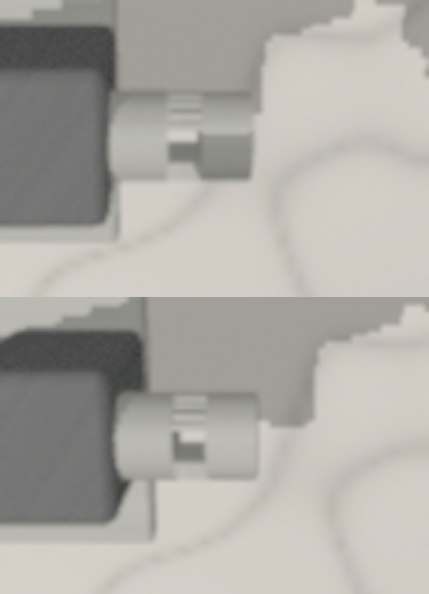

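```bash
python3 - <<'E'
from h import *
import pickle
h1,h2=pickle.load(open("hh.pkl","rb"))
v1=lambda p:(235+p[0]/3.3-.35,159+p[1]/3.3-.35)
v2=lambda p:(195+p[0]/3.3-.35,154+(p[1]-297)/3.3-.35)
for h,v,cs,rw in[(h1,v1,(167.5,201.5,253),(92,180)),(h2,v2,(172,206,258),(393,478))]:
    m=np.mean(rw)
    print("hole",[ray(h[0],v((x,m)),.127)[:2].round(4) for x in cs[:2]],"end",ray(h[0],v((cs[2],m)),.124).round(4))
    print("edges",[ray(h[0],v((185,r)),.12)[:2].round(4) for r in rw], "knuckle")
print("tri hole",tri([h1[0],h2[0]],[v1((184.5,136)),v2((189,436))]))
print("tri end",tri([h1[0],h2[0]],[v1((253,136)),v2((258,436))]))
E
```

```text
hole [array([ 0.6145, -0.0717]), array([ 0.6147, -0.0782])] end [ 0.6141 -0.0883  0.124 ]
edges [array([ 0.6215, -0.075 ]), array([ 0.6034, -0.0757])] knuckle
hole [array([ 0.6146, -0.0718]), array([ 0.6148, -0.0784])] end [ 0.6142 -0.0886  0.124 ]
edges [array([ 0.6216, -0.0737]), array([ 0.6036, -0.0736])] knuckle
tri hole [ 0.61429642 -0.07500122  0.12590964]
tri end [ 0.61346978 -0.08858446  0.12189364]
```

```bash
python3 - <<'E'
from h import *
import pickle
yw=np.radians(27.5);th=np.radians(1.2)
jaws.move_gripper(.06,40)
bot.servo_line([.582,-.095,.22])
bot.goto([.5733,-.3573,.17],down(yw))
bot.servo_line([.5733,-.3573,.068],rate=.12);s=bot.get_state();f0=s["wrist_force"];print(s["t"],f0)
jaws.move_gripper(0.0,30);s=bot.get_state();print("grip",s["grip_width"],s["wrist_force"]-f0,s["t"])
bot.servo_line([.5733,-.3573,.165],rate=.12);s=bot.get_state();print(s["grip_width"],s["wrist_force"]-f0)
bot.goto([.6125,-.0752,.225],down(th));bot.wait(.3);s=bot.get_state();print(s["t"],s["position"],s["grip_width"],s["wrist_force"]-f0)
h=snap("wrist","hold1");pickle.dump(h,open("hold.pkl","wb"))
g=s["position"]+[0,0,.019]
print("tip exp",proj(h[0],g-[0,0,.075]),"hole",proj(h[0],[.6125,-.0752,.129]))
p=proj(h[0],[.6125,-.0752,.129]);x,y=int(p[0])-60,int(p[1])-45;print(x,y)
cv2.imwrite("pics/c4.png",np.hstack([cv2.resize(h[1],None,fx=.6,fy=.6)[:252],np.zeros((252,4,3),np.uint8)]) if 0 else crop(h[1],x,y,120,100,6,.5))
E
```

```text
18.1917 [-0.73148449 -1.12398141 -0.27576114]
grip 0.009507446556087535 [0.67537023 0.6689021  2.54040369] 18.6917
0.009834943572322757 [0.73831665 0.32801839 0.17478022]
21.0667 [ 0.61238898 -0.07623501  0.22477667] 0.009690553983229626 [ 1.10787313  0.68428408 -0.57964696]
tip exp [280.14722592 237.60190041] hole [278.89564716 218.55600801]
218 173
```

View pics/c4.png

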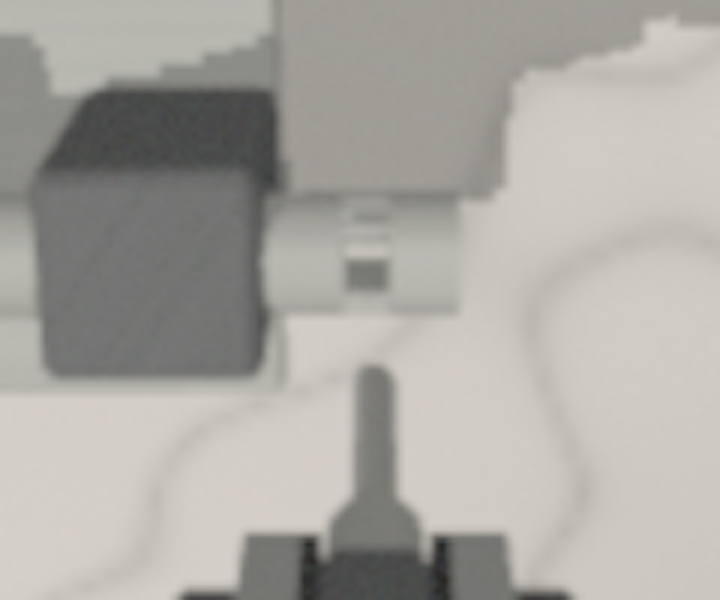

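```bash
cat >> h.py <<'E'
def to(target,th,cmd=None,rate=.05,n=3):
    """servo with steady-error correction; returns command offset"""
    t=np.array(target);off=np.zeros(3)
    for i in range(n):
        bot.servo_line(t+off,rate=rate,orientation=down(th));bot.wait(.15)
        e=t-bot.get_state()["position"];
        if np.abs(e).max()<2e-4:break
        off+=e
    return off
E
python3 - <<'E'
from h import *
th=np.radians(1.2);X,Y=.6125,-.0752
off=to([X,Y,.192],th)
s=bot.get_state();f0=s["wrist_force"];print(s["t"],s["position"],off,f0,Rn.from_rotvec(s["ee_rot"]).as_matrix()[:,2])
z=.192
while z>.168:
    z-=.001
    bot.servo_line(np.array([X,Y,z])+off,rate=.02);s=bot.get_state();F=s["wrist_force"]-f0
    print(s["position"].round(4),F.round(1))
    if np.linalg.norm(F)>6:break
print(s["t"])
E
```

```text
22.875 [ 0.61251892 -0.07521779  0.19198101] [-2.61735764e-06 -2.15869156e-05 -2.44870663e-05] [-0.00310837  0.44338575 -0.10551662] [ 2.67696810e-05  4.03152354e-06 -1.00000000e+00]
[ 0.6124 -0.0752  0.1909] [-0.7  0.8 -1. ]
[ 0.6124 -0.0752  0.1899] [ 0.  -1.1  0.2]
[ 0.6125 -0.0752  0.1889] [-0.2 -1.1  0.1]
[ 0.6125 -0.0752  0.1879] [-0.  -0.3 -0.5]
[ 0.6125 -0.0752  0.1869] [ 0.3 -0.7 -0.2]
[ 0.6125 -0.0752  0.1859] [-0.2 -0.  -1. ]
[ 0.6125 -0.0752  0.1849] [-0.2 -0.7 -0.8]
[ 0.6125 -0.0752  0.1839] [ 0.4 -0.9 -0.1]
[ 0.6124 -0.0752  0.1829] [ 0.1 -0.3  0.2]
[ 0.6125 -0.0752  0.1819] [ 0.1 -0.4 -0.5]
[ 0.6124 -0.0752  0.1809] [-0.6  0.2 -1.4]
[ 0.6125 -0.0752  0.1799] [ 0.3  0.2 -1. ]
[ 0.6125 -0.0752  0.1789] [-1.  -0.6 -0.3]
[ 0.6125 -0.0752  0.1779] [-1.1 -0.6 -0.2]
[ 0.6125 -0.0752  0.1769] [-0.9 -0.8 -0.3]
[ 0.6125 -0.0752  0.1759] [-1.   0.5 -0.8]
[ 0.6125 -0.0752  0.1749] [-0.4 -1.2 -0.7]
[ 0.6125 -0.0752  0.1739] [-0.9 -0.5 -0.6]
[ 0.6125 -0.0752  0.1729] [ 0.2  0.2 -1. ]
[ 0.6125 -0.0752  0.1719] [-0.5 -1.  -0.3]
[ 0.6125 -0.0752  0.1709] [-0.2 -0.5 -0.5]
[ 0.6125 -0.0752  0.1699] [-0.2 -0.  -0.7]
[ 0.6125 -0.0752  0.1689] [-0.6 -0.4 -0.1]
[ 0.6123 -0.0753  0.1679] [-1.3 -0.8  0.2]
28.875
```

```bash
python3 - <<'E'
from h import *
X,Y=.6125,-.0752
jaws.move_gripper(0,70)
f0=np.array([0,.2,-.2]);z=.168
while z>.1415:
    z-=.001
    bot.servo_line(np.array([X,Y,z]),rate=.03);s=bot.get_state();F=s["wrist_force"]-f0
    print(s["position"].round(4),F.round(1),round(s["grip_width"],4))
    if F[2]>(20 if z>.1485 else 13):break
bot.wait(.2);s=bot.get_state();print(s["t"],s["position"],s["wrist_force"])
E
```

```text
[ 0.6123 -0.0752  0.1669] [-1.7 -0.3  0.4] 0.0091
[ 0.6123 -0.0753  0.1659] [-3.4  0.2  2. ] 0.0087
[ 0.6122 -0.0753  0.1647] [-3.7 -0.7  0.6] 0.009
[ 0.6122 -0.0752  0.1639] [-5.  -1.   2.5] 0.0086
[ 0.6121 -0.0752  0.1628] [-4.3 -1.3  2.5] 0.0092
[ 0.6118 -0.0752  0.1618] [-5.7 -0.1  2.3] 0.0091
[ 0.6116 -0.0752  0.1605] [-6.   0.2  0.4] 0.009
[ 0.6117 -0.0752  0.1596] [-5.9 -0.1  2.2] 0.0087
[ 0.6117 -0.0753  0.1586] [-6.5 -1.2  1. ] 0.0093
[ 0.6116 -0.0753  0.1574] [-6.5 -1.1  1. ] 0.0088
[ 0.6117 -0.0752  0.1563] [-5.  -0.9 -0.7] 0.0088
[ 0.6116 -0.0752  0.1553] [-5.6  0.6 -1. ] 0.0091
[ 0.6117 -0.0751  0.1542] [-5.1 -0.9 -2.9] 0.0089
[ 0.6118 -0.0751  0.1533] [-5.8 -1.1 -2.8] 0.0091
[ 0.6118 -0.0751  0.1524] [-5.6 -0.5 -2.5] 0.0089
[ 0.612  -0.0751  0.1513] [-4.4  0.  -7.3] 0.0091
[ 0.6123 -0.0751  0.1508] [-5.3  0.8 -5.2] 0.0085
[ 0.6126 -0.0752  0.1499] [-4.2 -0.8 -5.7] 0.0084
[ 0.6128 -0.0752  0.1489] [-2.2 -1.3 -6.1] 0.0092
[ 0.613  -0.0752  0.1482] [-1.3 -1.6 -3.4] 0.0087
[ 0.6131 -0.0752  0.1474] [-1.   0.   0.8] 0.0092
[ 0.6132 -0.0752  0.1471] [-2.4  0.3  7. ] 0.0089
[ 0.6133 -0.0752  0.1468] [-4.7  0.2 13.3] 0.0086
35.0417 [ 0.61333212 -0.07524225  0.14680622] [-4.06086823  0.44450941 14.73940448]
```

```bash
python3 - <<'E'
from h import *
th=np.radians(1.2)
p=bot.get_state()["position"]
bot.servo_line([p[0],p[1],.1475],rate=.02)
print(bot.get_state()["wrist_force"])
jaws.move_gripper(.05);bot.wait(.2)
bot.servo_line([p[0],p[1],.24],rate=.12)
bot.goto([.585,-.075,.25],down(th));bot.wait(.3)
a=snap("wrist","fin1");s=snap("side","fin_s");t=snap("top","fin_t")
P=proj(s[0],[.6125,-.0752,.14]);x,y=int(P[0])-40,int(P[1])-40
Q=proj(a[0],[.6125,-.0752,.14]);u,v=int(Q[0])-60,int(Q[1])-50
print(P,Q,bot.get_state()["t"])
print("grip top px expected",proj(a[0],[.6125,-.0752,.178]))
A=crop(a[1],u,max(v,0),120,100,3.3,.5);S=crop(s[1],x,y,80,80,5,.6)
W=np.zeros((400,800,3),np.uint8);W[:A.shape[0],:A.shape[1]]=A;W[:S.shape[0],400:400+S.shape[1]]=S;cv2.imwrite("pics/c5.png",W)
t0=cv2.imread("pics/top0.png");d=(np.abs(t[1].astype(int)-t0).sum(2)>60).astype(np.uint8)
n,_,st,_=cv2.connectedComponentsWithStats(d);print([r.tolist() for r in st[1:] if r[4]>15])
E
```

```text
[-2.83525885  0.60307328  0.41185056]
[358.06936419 196.72578961] [281.18042133 183.05338379] 37.6167
grip top px expected [281.35614851 194.82596685]
[[0, 0, 560, 420, 194687], [526, 33, 33, 5, 99], [466, 34, 59, 9, 217], [419, 119, 9, 17, 44], [424, 162, 16, 16, 125], [17, 211, 11, 11, 71], [33, 210, 13, 12, 115], [17, 226, 10, 12, 83], [32, 226, 14, 12, 125], [28, 279, 14, 14, 143], [13, 280, 10, 12, 79], [27, 294, 15, 15, 151], [12, 296, 10, 12, 85], [434, 298, 6, 6, 16], [262, 348, 38, 3, 48], [259, 348, 86, 72, 4102], [346, 400, 17, 20, 290], [250, 405, 6, 13, 51]]
```

View pics/c5.png

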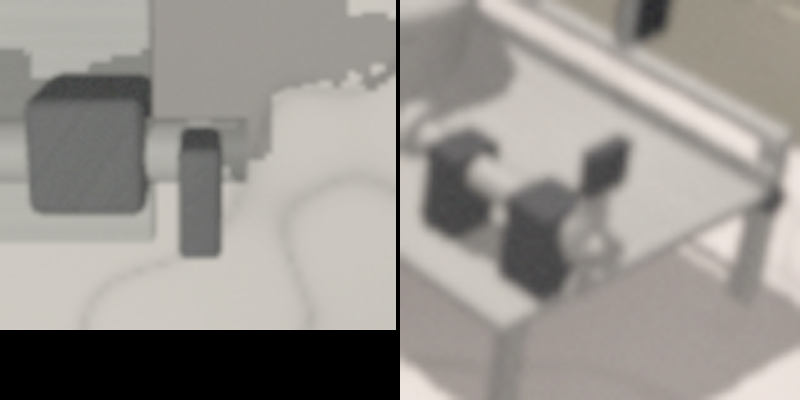

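```bash
python3 - <<'E'
from h import *
a=cv2.imread("pics/top0.png",0).astype(np.float32);b=cv2.imread("pics/fin_t.png",0).astype(np.float32)
for n,(x,y,r) in dict(dabba=(213,125,30),pot=(128,242,22),cups=(190,240,16),tumbler=(178,290,17),big=(388,219,20),jar=(378,133,17)).items():
    s=np.s_[y-r:y+r,x-r:x+r];print(n,[round(float(q),2) for q in (*cv2.phaseCorrelate(cv2.Laplacian(a[s].copy(),cv2.CV_32F),cv2.Laplacian(b[s].copy(),cv2.CV_32F))[0],)])
print(bot.get_state()["wrist_force"]);job_done()
E
```

```text
dabba [0.13, 0.07]
pot [0.54, 0.45]
cups [0.09, -0.15]
tumbler [0.09, -0.09]
big [-0.05, -0.4]
jar [0.27, 1.6]
[-1.17390794  0.18033434  0.12153134]
the job is handed in; nothing more can be done
```

The flap shelf is locked open and the job is handed in, at about 38 s of the 72 s allowed. One bystander check, on the salt jar, gave an odd reading.

- **Pin:** I pushed it by its head from first contact to a firm stop, about 40 mm of travel. It resisted with 2–3 N while moving and 15 N at the stop. The wrist camera then put the hole at y −75 mm, about 6 mm from its average place and within the 8 mm allowed.
- **Clip:** I took the smaller clip from the parking block and left the larger look-alike lying beside it. The leg entered the hole with no noticeable contact force. The bow then sprang over, pulling the clip down, and the collar seated on the pin. The largest upward force was about 15 N, against the 30 N limit.
- **Last checks:** After I let go, the clip stands upright with the bow around the pin. The grip appears within half a pixel of where it should be when fully home. The gripper was clear of everything.
- **Bystanders:** Comparing the first and last top-camera pictures, the dabba, pot, cups and tumbler shifted by no more than about 0.5 px. The salt jar patch read 1.6 px, about 4 mm if real. The overall lighting had changed between the pictures and the arm never went near the jar, so I take this as a shading effect. I did not check it further.

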